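# Hold the bracket in the tool case for screwing

## Robot

A 7-joint arm with a two-finger parallel gripper is mounted at the origin on the work surface. World frame = base frame: x ahead of the robot, y to its left, z up, the work surface at z = 0. Lengths are in mm, angles in rad, forces in N, time in s.
With the tool pointing down it reaches from about 425 to 950 mm from the base axis. Payload 16.7 kg.
Tool frame: the origin (TCP) lies between the finger pads; the fingertips stand 8 mm ahead of it and the grasp point (between the pads) lies 11 mm behind it; z points along the fingers, y is the line along which they close (so a half turn about z gives the same grasp; the last joint's range is limited). The gripper opens to 94 mm and grips with 3 to 60 N. Pads are 16 mm wide; open, the fingers measure 119 mm over their backs; the gripper's body (75 mm by 177 mm) begins 78 mm behind the grasp point.
Start: joints at [-1.327, 0.426, 0.074, 1.606, -0.034, 1.111, -0.067], TCP at [258.375, 623.552, 213.467] pointing down, gripper open.
Joint ranges: [-2.85, 2.85], [-0.5, 2.14], [-1.23, 1.37], [0.21, 2.46], [-1.02, 4.16], [0.16, 2.05], [-2.73, 2.73]. Speed limits (rad/s): [1.89, 1.89, 2.39, 2.39, 3.01, 3.01, 3.01].

## Interface

Orientations are given as a unit quaternion [w, x, y, z].
In Python, from bench import robot gives the robot as it stands.
- The arm moves only by the tool jog_arm, never from a script. Its arguments are lists of equal length, an entry for each row: "travel": the shift along the tool's x, y, z as a fraction of full scale, a list of three; "delta_rot": the turn, a rotation vector about the tool's x, y, z as a fraction of full scale, a list of three; "hand": the opening, from 0 (shut) to 1 (fully open). A call has 1 to 10 rows; each row is the pose to reach, as a shift and turn from the pose commanded when the call began, along the tool's axes at that moment, turning the shorter way round; what a row does not reach only later rows make up. Full scale, the value 1, is 300 mm for a shift and pi rad for a turn. A row lasts 1/8 s, in which the tool goes at most 62.5 mm and 10.7 degrees, less where a joint would pass 70% of its speed; a pose out of reach is approached as far as the arm can. A call with a number of a shift or a turn outside -1 to 1 is refused whole. A call with a gripper value outside its range is refused whole. The fingers move at their own pace and stop on an object; "force" is the grip in N (left out, the last holds). Time passes only in rows, so rows that repeat a pose let the fingers close. It gives the time, the measured TCP pose, the force, the opening and the grip force at its end, in the units of the state.
- robot.state(): the state, without advancing time (a new reading comes with each control period).
- robot.read_camera(name): name is "scene" or "top"; returns a dict with "frame" (480x640x3 uint8, blue, green, red), "camera_matrix" (3x3 intrinsics, pixels), "dist" ([k1, k2, p1, p2, k3] as OpenCV has them; the pictures are not rectified), "T" (4x4, takes a point from camera to world coordinates). Camera axes: x right, y up, looking along -z (the intrinsics and any distortion apply to the point x, -y, -z); pixel columns grow to the right and rows downward; lengths in mm; the calibration is good to about 2 mm. A picture is of the moment at which its call begins. There is no depth.
- robot.job_done(): hands the job in; it is judged then, once.
The state is a dict: "clock": time; "q": joint angles; "joint_velocities": joint speeds; "tau": joint torques, N m; "position": TCP position; "tcp_rot": TCP orientation; "contact_force": force on the tool from outside, world axes, zero at the start; "torque": the same for the moment, N m; "finger_gap": finger opening in mm; "grasp_force": force on a finger pad.
Only numpy, scipy, OpenCV 4.12 (cv2) and the standard library are available. Lean on these libraries where they do the work, as an engineer would, in place of code of your own. Each camera call takes 0.05 s, during which the arm holds its last target. There are 200 camera calls.

## Task

We are fitting the mounting bracket in the motorcycle's tool case: swing the lid right back until it rests on its stop, then stand the grey bracket on the floor of the case, its flat slotted face flush against the drilled end wall (the one facing away from the robot) with the slots over the two screw holes. Press it against that wall with a steady 10 newtons or so, without ramming it, and keep holding: the mechanic drives the screws from outside while you push, so finish still pressing, with the lid still back. Leave the other things on the bench where they are.

Things in the scene. Friction and masses are not known exactly. Their poses are not given: they have to be found in the camera images.
- case: Open sheet-aluminium tool case, 280 (x) x 230 (y) x 80 mm high, walls and floor 4 mm (inner floor, smooth and slippery, 4 mm above the bench). It backs on two 22 mm high stop blocks and does not move. Origin: centre of its underside. +x points to the drilled end wall (within 0.2 rad of the world's +x, away from the robot), +y to the hinge side, z up. Position and yaw vary.
- endwall: The drilled end wall of the case at its +x end: upright aluminium sheet, 4 mm thick, 230 mm wide, rim 80 mm above the bench. Part of the case, axes as the case's. Origin: at bench height under the middle of its inner face (136 mm along +x from the case's origin).
- wall_holes (a point): Point on the inner face of the end wall midway between its two 9 mm screw holes, 45 mm above the bench; the holes lie 30 mm to either side along y. The point is in the middle of the wall's width. Axes as the case's; inside the case is towards -x.
- lid (a joint): Lid angle, rad: 0 shut, 1.85 open on its stop (106 degrees). Aluminium sheet 4 mm thick, 0.55 kg, 288 x 234 mm with a 12 mm turned-down rim; free edge 233 mm from the hinge. Not latched, free hinge: let go below about 1.5 rad it falls shut, beyond about 1.6 it lies back on its stop by itself.
- lid_handle (a point): Middle of the black bow handle's bar on the lid, near the free edge: round, 11 mm thick, 120 mm long, parallel to the hinge; 36 mm free below it. Shut, it lies 205 mm from the hinge towards the case's -y and 126.5 mm above the bench (46 mm above the hinge); it turns with the lid. Fingers pinching it from above may turn round the bar.
- lid_hinge (a point): Middle of the hinge line, which runs along the case's x axis at its +y wall, 80.5 mm above the bench (lid underside when shut). The lid's free side rises from -y over the top towards +y.
- bracket: Grey aluminium bracket, 0.2 to 0.3 kg, on the bench right of the case. Face plate 90 wide (y) x 70 high x 5 mm; behind it a foot 90 wide, 5 mm thick, and an upright web 8 mm thick at y = 0, 70 high, both to 65 mm behind the front face: a T from above. Pinch the web from above. Origin: middle of the front face's lower edge. +x out of the front (to the wall; web at -x), z up. Yaw within 0.7 of world +x.
- bracket_slots (a point): Point on the bracket's front face midway between its two slots (16 mm wide, 8 mm high, 30 mm to either side along y), 41 mm above the underside of the foot. It comes to wall_holes when the bracket stands in place. Axes as the bracket's.
- bin: Blue open parts bin with screws, 120 x 170 x 70 mm, loose: a bystander. Origin: centre of its underside.
- spray: Spray can, 66 mm thick, 200 mm tall, left of the case, loose: a bystander. Origin: centre of its underside.
- driver: Screwdriver lying on the bench beyond the case, loose: a bystander.
- spanner: Open spanner lying on the bench to the left of the case, loose: a bystander.
Mind the look-alikes: they are no part of the job. Several things have the shape of the bracket; the one meant has the colours described above.

How it is judged (in metres and radians):
On the way, in this order (a step that is already met when the one before it is completed fails the run):
1. the lid is swung back onto its stop (value of joint lid above 1.8 rad), for 0.3 s.
2. the bracket is inside the case, upright (x of bracket_slots in the frame of wall_holes between -0.18 and 0.002 m and y of bracket_slots in the frame of wall_holes between -0.06 and 0.06 m and z of bracket_slots in the frame of wall_holes below 0.02 m and angle between the z axis of bracket and the z axis of endwall, either way round below 0.2 rad), for 0.1 s.
At the end, for the whole second after the job is handed in: Lid on its stop (within 0.05 rad); bracket standing in the case, face flush on the end wall (gap under 2.5 mm, square within 0.04 rad), slots over the holes (4 mm sideways, 3 mm in height), pressed on that wall with 5 to 16 N, all through the last second (value of joint lid above 1.8 rad and x of bracket_slots in the frame of wall_holes between -0.0025 and 0.002 m and y of bracket_slots in the frame of wall_holes between -0.004 and 0.004 m and z of bracket_slots in the frame of wall_holes between -0.003 and 0.003 m and angle between the x axis of bracket and the x axis of endwall, either way round below 0.04 rad and angle between the z axis of bracket and the z axis of endwall, either way round below 0.04 rad and contact force between bracket and endwall between 5 and 16 N and linear speed of bracket below 0.01 m/s); the arm keeps its last pose, push and grip.
It fails at once if the bracket is rammed against the end wall with more than 30 N (contact force between bracket and endwall above 30 N).
It fails at once if the bin is shifted (distance of bin from where it was at the start of the episode above 0.02 m).
It fails at once if the spray can is shifted or knocked over (distance of spray from where it was at the start of the episode above 0.02 m).
It fails at once if the screwdriver is shifted (distance of driver from where it was at the start of the episode above 0.02 m).
It fails at once if the spanner is shifted (distance of spanner from where it was at the start of the episode above 0.02 m).
It also fails if it takes over 72 s, if anything falls off the work surface, if the arm or the gripper's body presses on something with over 40 N, if the wrist force passes 120 N, or if a joint passes its speed limit or range.

## Working session

There is one attempt and no reset: what is moved stays moved. The work goes in short steps, Python scripts to look and compute and a tool call to move; the robot and the scene stay as the last step left them, time stands still between calls to the robot, and variables do not carry over. Pictures are saved under pics/ and viewed, at most 10 in all, crops included, and the job is handed in when it is done.

Besides the shell and the picture viewer there is one more tool, called after "Request:" in YAML: its name, and indented under it one key for each argument. jog_arm: Moves the arm, as the interface text tells. Its arguments: {"type":"object","properties":{"travel":{"type":"array"},"delta_rot":{"type":"array"},"hand":{"type":"array"},"force":{"type":"number"}},"required":["travel","delta_rot","hand"]}

```bash
mkdir -p pics; ls
cat > h.py <<'E'
import numpy as np, cv2
from scipy.spatial.transform import Rotation as R
from bench import robot
def cam(n):
    c=robot.read_camera(n); c['T']=np.array(c['T'],float); c['K']=np.array(c['camera_matrix'],float); c['d']=np.array(c['dist'],float); return c
def ray(c,uv):
    p=cv2.undistortPoints(np.array(uv,float).reshape(-1,1,2),c['K'],c['d']).reshape(-1,2)
    d=np.c_[p[:,0],-p[:,1],-np.ones(len(p))]@c['T'][:3,:3].T
    return c['T'][:3,3],d
def plane(c,uv,z):
    o,d=ray(c,uv); return o+d*((z-o[2])/d[:,2])[:,None]
def proj(c,P):
    q=(np.array(P,float).reshape(-1,3)-c['T'][:3,3])@c['T'][:3,:3]
    return cv2.projectPoints(q*[1,-1,-1],np.zeros(3),np.zeros(3),c['K'],c['d'])[0].reshape(-1,2)
def Rt(s): q=np.array(s['tcp_rot']); return R.from_quat(q[[1,2,3,0]])
E
python3 - <<'E'
from h import *
for n in('scene','top'):
    c=cam(n); cv2.imwrite(f'pics/{n}0.png',c['frame']); print(n,c['T'].round(2).tolist(),c['K'].round(1).tolist(),c['d'])
s=robot.state(); print({k:np.round(v,3) for k,v in s.items()}); print(Rt(s).as_matrix().round(3))
E
```

```text
pics
scene [[0.74, -0.48, 0.47, 1143.82], [0.68, 0.53, -0.51, -664.27], [-0.01, 0.69, 0.72, 1066.29], [0.0, 0.0, 0.0, 1.0]] [[447.4, 0.0, 319.8], [0.0, 447.4, 236.2], [0.0, 0.0, 1.0]] [-0.06202364  0.          0.          0.          0.        ]
top [[0.02, 0.99, -0.15, 299.52], [-1.0, 0.02, -0.0, -7.82], [0.0, 0.15, 0.99, 1458.36], [0.0, 0.0, 0.0, 1.0]] [[587.0, 0.0, 317.6], [0.0, 587.0, 246.1], [0.0, 0.0, 1.0]] [-0.01413653  0.          0.          0.          0.        ]
{'clock': np.float64(0.1), 'q': array([-1.328,  0.427,  0.074,  1.607, -0.034,  1.111, -0.067]), 'joint_velocities': array([-0.   , -0.001, -0.001, -0.001, -0.001,  0.002, -0.001]), 'tau': array([ 9.0000e-03, -9.3747e+01,  3.6770e+00, -4.5503e+01, -4.9000e-02,
        1.7000e-02,  0.0000e+00]), 'position': array([258.253, 623.243, 212.879]), 'tcp_rot': array([-0.   ,  0.195,  0.981, -0.001]), 'contact_force': array([ 0.03 ,  0.498, -0.651]), 'torque': array([-0.029, -0.016, -0.031]), 'grasp_force': np.float64(0.0), 'finger_gap': np.float64(93.91)}
[[-0.924  0.383 -0.   ]
 [ 0.383  0.924 -0.001]
 [-0.    -0.001 -1.   ]]
```

View pics/scene0.png

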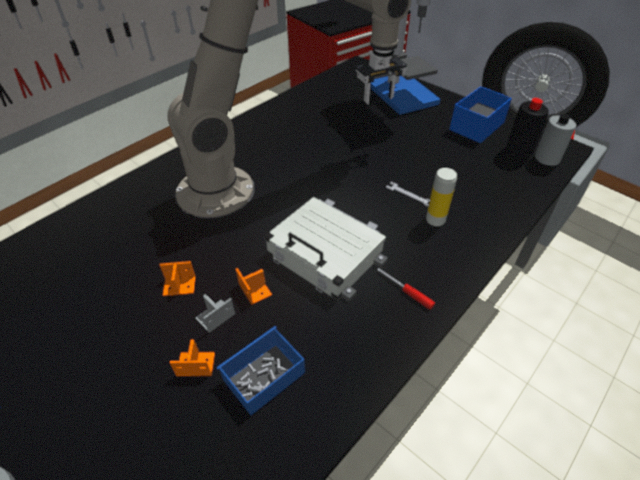

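View pics/top0.png

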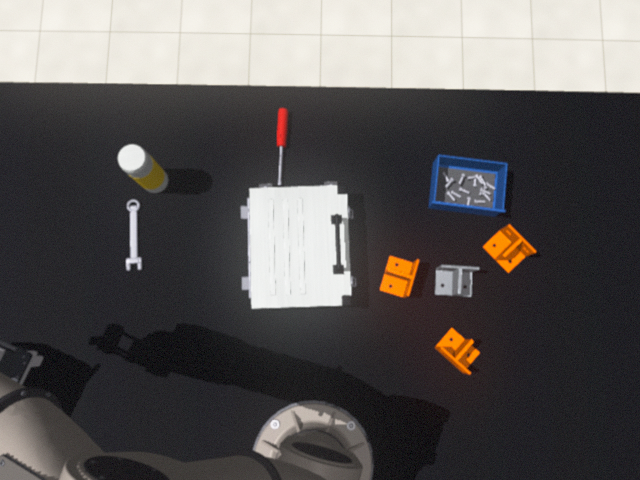

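The scene and top views show the case with its lid shut, handle bar at top px (338,245). There are four bracket shapes: orange at (400,276), (510,248) and (458,350), and grey at (456,281), which is (214,312) in the scene view. Only the grey one fits the description. Next I'll confirm it in a crop and measure.

Run:
```python
from h import *
c=cam('top'); f=c['frame']
a=f[240:320,370:490]; t=cv2.resize(a,None,fx=5,fy=5,interpolation=cv2.INTER_CUBIC)
b=f[175:320,235:365]; t2=cv2.resize(b,None,fx=4,fy=4,interpolation=cv2.INTER_CUBIC)
im=np.zeros((580,1130,3),np.uint8); im[:400,:600]=t; im[:580,605:1125]=t2
cv2.imwrite('pics/crop1.png',cv2.resize(im,None,fx=.7,fy=.7))
g=cv2.cvtColor(f,cv2.COLOR_BGR2GRAY); hsv=cv2.cvtColor(f,cv2.COLOR_BGR2HSV)
m=np.zeros_like(g); m[175:320,235:365]=(g[175:320,235:365]>190)*255
m=cv2.morphologyEx(m,cv2.MORPH_OPEN,np.ones((9,9)))
k=max(cv2.findContours(m,0,1)[0],key=cv2.contourArea)
bp=cv2.boxPoints(cv2.minAreaRect(k)); print(bp); P=plane(c,bp,84.5); print(P.round(1), np.linalg.norm(np.diff(P,axis=0),axis=1))
h=np.zeros_like(g); h[205:285,325:347]=(g[205:285,325:347]<70)*255
n=cv2.connectedComponentsWithStats(h); i=1+np.argmax(n[2][1:,4]); print(n[2][1:],n[3][1:])
y,x=np.where(n[1]==i); r=cv2.minAreaRect(np.c_[x,y].astype(np.float32)); print(r, plane(c,[r[0]],126.5)); print(plane(c,cv2.boxPoints(r),126.5).round(1))
m=np.zeros_like(g); m[250:310,425:490]=((hsv[250:310,425:490,1]<60)&(g[250:310,425:490]>60))*255
k=max(cv2.findContours(m,0,1)[0],key=cv2.contourArea); r=cv2.minAreaRect(k); print(r); print(cv2.boxPoints(r)); print(plane(c,cv2.boxPoints(r),5).round(1))
```

```text
[[245.51068 187.80998]
 [346.7007  184.32066]
 [350.8468  304.557  ]
 [249.65677 308.04633]]
[[650.1 171.4  84.5]
 [662.8 -71.9  84.5]
 [374.5 -84.3  84.5]
 [362.4 151.5  84.5]] [243.64350571 288.56923724 236.0703822 ]
[[333 216   3   7  10]
 [337 216   4   8  23]
 [337 225   1   2   2]
 [337 229   1   1   1]
 [338 233   1   4   4]
 [338 240   1   1   1]
 [339 257   1   1   1]
 [339 260   1   1   1]
 [337 266   6   6  21]
 [336 268   1   1   1]] [[334.         218.7       ]
 [338.65217391 218.65217391]
 [337.         225.5       ]
 [337.         229.        ]
 [338.         234.5       ]
 [338.         240.        ]
 [339.         257.        ]
 [339.         260.        ]
 [340.0952381  269.0952381 ]
 [336.         268.        ]]
((338.5, 219.5), (7.0, 3.0), 90.0) [[567.69162275 -51.77527356 126.5       ]]
[[575.9 -48.2 126.5]
 [576.  -55.2 126.5]
 [559.5 -55.3 126.5]
 [559.4 -48.4 126.5]]
((456.2938232421875, 280.2996520996094), (43.91431427001953, 32.00006103515625), 3.5763344764709473)
[[433.38138 294.89886]
 [435.37747 262.96112]
 [479.20627 265.70044]
 [477.21017 297.63818]]
[[ 406.  -292.8    5. ]
 [ 485.8 -298.8    5. ]
 [ 480.7 -408.2    5. ]
 [ 401.  -401.3    5. ]]
```

View pics/crop1.png

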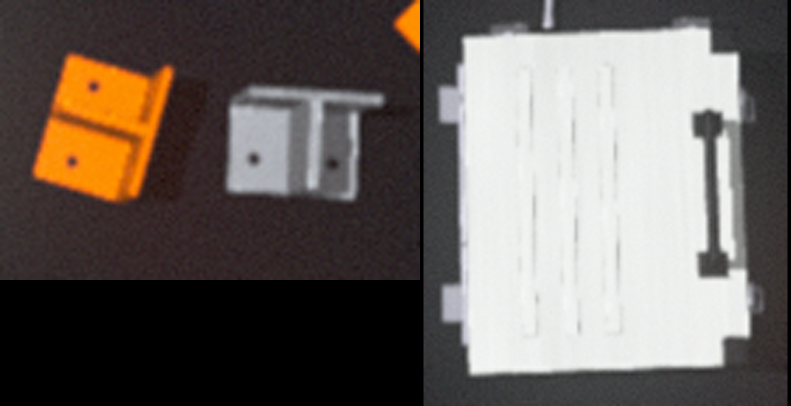

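The crop confirms the grey bracket: its plate is on the +x side at about (456,267), with the web behind it. The bar ends are at about top px (336.3,219.3) and (338.4,269.3).

```bash
cat >> h.py <<'E'
def mv(s,W,dyaw=0,q=None):
    """tool-frame fractions of a world shift to W, from the measured pose"""
    r=Rt(s); d=r.inv().apply(np.array(W)-s['position'])/300
    return d.round(3)
def tr(d): return (Rt(robot.state()).inv().apply(np.array(d,float))/300).round(4)
E
python3 - <<'E'
from h import *
c=cam('top'); s=robot.state()
f=lambda x,y,:(235+(x-423.5)/2.8,175+y/2.8)
H=plane(c,[(336.3,219.3),(338.4,269.3)],126.5); print('bar',H.round(1),H.mean(0).round(1))
L=plane(c,[f(465,38),f(470,374),f(710,28.5),f(722,366)],84.5); print('lid',L.round(1))
g=lambda x,y:(370+x/3.5,240+y/3.5)
print('br top edge',plane(c,[g(250,88),g(383,97)],70).round(1),'web',plane(c,[g(316,102),g(313,190)],70).round(1))
Hm=H.mean(0)
print(mv(s,[Hm[0],Hm[1],260]))
h=plane(c,[(132,158)],200); print('spray',h)
E
```

```text
bar [[568.1 -46.7 126.5]
 [451.9 -52.9 126.5]] [510.  -49.8 126.5]
lid [[648.3 161.   84.5]
 [361.2 146.9  84.5]
 [660.3 -49.4  84.5]
 [371.4 -62.8  84.5]]
br top edge [[ 472.4 -300.2   70. ]
 [ 467.8 -390.7   70. ]] web [[ 463.6 -345.    70. ]
 [ 403.7 -341.8   70. ]]
[-1.634 -1.752 -0.155]
spray [[684.59357038 411.40839255 200.        ]]
```

Request:
jog_arm:
  travel:
    - [-0.1,-0.11,-0.08]
    - [-0.24,-0.26,-0.155]
    - [-0.38,-0.41,-0.155]
    - [-0.52,-0.56,-0.155]
    - [-0.66,-0.71,-0.155]
    - [-0.76,-0.81,-0.155]
    - [-0.8,-0.87,-0.155]
    - [-0.8,-0.87,-0.155]
  delta_rot:
    - [0,0,-0.02]
    - [0,0,-0.05]
    - [0,0,-0.08]
    - [0,0,-0.11]
    - [0,0,-0.14]
    - [0,0,-0.14]
    - [0,0,-0.14]
    - [0,0,-0.14]
  hand: [0.55,0.55,0.55,0.55,0.55,0.55,0.55,0.55]
  force: 20

```text
clock: 1.2
position: [380.3, 290.0, 260.2]
tcp_rot: [0.0, -0.023, 1.0, 0.0]
contact_force: [0.7, 0.4, 0.6]
finger_gap: 51.3
grasp_force: 0.0
```

Run:
```python
from h import *
s=robot.state(); print(s['position'],Rt(s).as_matrix().round(3).tolist(),mv(s,[510,-50,200]),mv(s,[510,-50,115]),np.round(s['q'],2))
```

```text
[380.25705771 289.99759415 260.15530816] [[-0.999, -0.045, 0.0], [-0.045, 0.999, 0.0], [-0.0, 0.0, -1.0]] [-0.381 -1.152  0.2  ] [-0.381 -1.152  0.484] [-0.94  0.05  0.17  1.98 -0.01  1.11  0.84]
```

Request:
jog_arm:
  travel:
    - [-0.05,-0.12,0]
    - [-0.12,-0.3,0]
    - [-0.2,-0.48,0.03]
    - [-0.27,-0.66,0.08]
    - [-0.33,-0.82,0.13]
    - [-0.38,-0.95,0.18]
    - [-0.38,-1.0,0.2]
  delta_rot:
    - [0,0,0]
    - [0,0,0]
    - [0,0,0]
    - [0,0,0]
    - [0,0,0]
    - [0,0,0]
    - [0,0,0]
  hand: [0.55,0.55,0.55,0.55,0.55,0.55,0.55]

```text
clock: 2.08
position: [508.9, -4.2, 199.0]
tcp_rot: [-0.001, -0.023, 1.0, -0.001]
contact_force: [0.3, 0.8, 0.6]
finger_gap: 52.0
grasp_force: 0.0
```

Request:
jog_arm:
  travel:
    - [0,-0.08,0.02]
    - [0,-0.15,0.08]
    - [0,-0.152,0.15]
    - [0,-0.152,0.22]
    - [0,-0.152,0.27]
    - [0,-0.152,0.284]
    - [0,-0.152,0.284]
  delta_rot:
    - [0,0,0]
    - [0,0,0]
    - [0,0,0]
    - [0,0,0]
    - [0,0,0]
    - [0,0,0]
    - [0,0,0]
  hand: [0.55,0.55,0.55,0.55,0.55,0.55,0.55]

```text
clock: 2.95
position: [510.5, -48.9, 114.9]
tcp_rot: [-0.0, -0.024, 1.0, -0.0]
contact_force: [0.1, 0.9, 0.5]
finger_gap: 51.5
grasp_force: 0.0
```

Request:
jog_arm:
  travel:
    - [0,0,0]
    - [0,0,0]
    - [0,0,0]
    - [0,0,0]
    - [0,0,0]
    - [0,0,0]
  delta_rot:
    - [0,0,0]
    - [0,0,0]
    - [0,0,0]
    - [0,0,0]
    - [0,0,0]
    - [0,0,0]
  hand: [0,0,0,0,0,0]
  force: 20

```text
clock: 3.7
position: [510.4, -50.3, 114.9]
tcp_rot: [0.0, -0.023, 1.0, -0.001]
contact_force: [0.9, -6.2, 0.9]
finger_gap: 10.4
grasp_force: 20.0
```

Run:
```python
import numpy as np
a0=np.arctan2(46,-205);r=np.hypot(46,205)
p=lambda t:np.array([r*np.cos(a0-t),-r*np.sin(a0-t)])/300
for st,en in((0,.9),(.9,1.8)):
    T=st+(en-st)*np.array([.05,.14,.26,.38,.5,.62,.74,.86,.95,1]); print([[0]+(p(t)-p(st)).round(3).tolist() for t in T])
```

```text
[[0, 0.008, -0.031], [0, 0.025, -0.085], [0, 0.054, -0.154], [0, 0.091, -0.22], [0, 0.135, -0.282], [0, 0.185, -0.339], [0, 0.241, -0.389], [0, 0.302, -0.434], [0, 0.351, -0.463], [0, 0.379, -0.477]]
[[0, 0.029, -0.013], [0, 0.082, -0.033], [0, 0.155, -0.053], [0, 0.229, -0.066], [0, 0.305, -0.07], [0, 0.38, -0.066], [0, 0.455, -0.053], [0, 0.528, -0.033], [0, 0.581, -0.013], [0, 0.609, -0.0]]
```

Request:
jog_arm:
  travel:
    - [0,0.008,-0.031]
    - [0,0.025,-0.085]
    - [0,0.054,-0.154]
    - [0,0.091,-0.22]
    - [0,0.135,-0.282]
    - [0,0.185,-0.339]
    - [0,0.241,-0.389]
    - [0,0.302,-0.434]
    - [0,0.351,-0.463]
    - [0,0.379,-0.477]
  delta_rot:
    - [0,0,0]
    - [0,0,0]
    - [0,0,0]
    - [0,0,0]
    - [0,0,0]
    - [0,0,0]
    - [0,0,0]
    - [0,0,0]
    - [0,0,0]
    - [0,0,0]
  hand: [0,0,0,0,0,0,0,0,0,0]

```text
clock: 4.95
position: [505.4, 62.8, 259.5]
tcp_rot: [0.001, -0.023, 1.0, -0.001]
contact_force: [-4.8, -13.0, 19.2]
finger_gap: 10.6
grasp_force: 20.0
```

Request:
jog_arm:
  travel:
    - [0,0.028,-0.018]
    - [0,0.081,-0.039]
    - [0,0.155,-0.059]
    - [0,0.229,-0.073]
    - [0,0.305,-0.077]
    - [0,0.38,-0.073]
    - [0,0.457,-0.06]
    - [0,0.53,-0.04]
    - [0,0.584,-0.02]
    - [0,0.612,-0.007]
  delta_rot:
    - [0,0,0]
    - [0,0,0]
    - [0,0,0]
    - [0,0,0]
    - [0,0,0]
    - [0,0,0]
    - [0,0,0]
    - [0,0,0]
    - [0,0,0]
    - [0,0,0]
  hand: [0,0,0,0,0,0,0,0,0,0]

```text
clock: 6.2
position: [496.1, 248.7, 259.3]
tcp_rot: [-0.0, -0.024, 1.0, -0.0]
contact_force: [-0.4, 0.5, 0.0]
finger_gap: 10.2
grasp_force: 20.0
```

Run:
```python
from h import *
c=cam('scene'); cv2.imwrite('pics/lid.png',c['frame'][60:400,120:520]); print(robot.state()['contact_force'])
```

```text
[2.59156875 1.73730468 0.19026982]
```

View pics/lid.png

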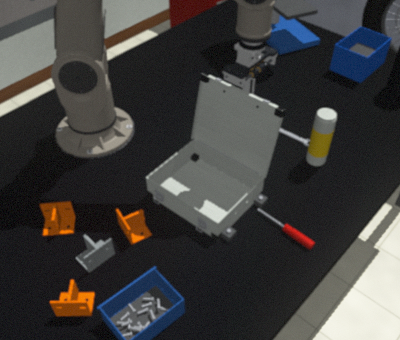

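The lid stands open at about crop px (240,120), so I'll let go of the handle and rise.

Request:
jog_arm:
  travel:
    - [0,0,0]
    - [0,0.02,0]
    - [0,0.03,0]
    - [0,0.03,-0.03]
    - [0,0.03,-0.1]
    - [0,0.03,-0.25]
    - [0,0.03,-0.4]
    - [0,0.03,-0.47]
  delta_rot:
    - [0,0,0]
    - [0,0,0]
    - [0,0,0]
    - [0,0,0]
    - [0,0,0]
    - [0,0,0]
    - [0,0,0]
    - [0,0,0]
  hand: [0.33,0.33,0.33,0.33,0.33,0.33,0.33,0.33]

```text
clock: 7.25
position: [496.4, 256.5, 404.3]
tcp_rot: [0.001, -0.023, 1.0, 0.001]
contact_force: [-0.4, 0.7, -0.2]
finger_gap: 31.1
grasp_force: 0.0
```

Run:
```python
from h import *
s=robot.state(); print(s['position'],Rt(s).as_matrix().round(3).tolist(),mv(s,[436,-345,400]),np.round(s['q'],2))
c=cam('scene'); t=cam('top')
a=cv2.resize(c['frame'][110:330,190:420],None,fx=2.0,fy=2.0,interpolation=cv2.INTER_CUBIC); b=cv2.resize(t['frame'][165:325,220:370],None,fx=2.7,fy=2.7,interpolation=cv2.INTER_CUBIC)
im=np.zeros((440,800,3),np.uint8); im[:440,:a.shape[1]]=a[:440]; w=800-a.shape[1]; im[:b.shape[0],a.shape[1]:]=b[:440,:w]; print(a.shape,b.shape)
cv2.imwrite('pics/open.png',im)
```

```text
[496.42900853 256.49113113 404.28626494] [[-0.999, -0.046, 0.003], [-0.046, 0.999, 0.002], [-0.003, 0.002, -1.0]] [ 0.294 -1.993  0.01 ] [-0.88  0.11  0.32  1.62 -0.04  1.42  1.06]
(440, 460, 3) (432, 405, 3)
```

View pics/open.png

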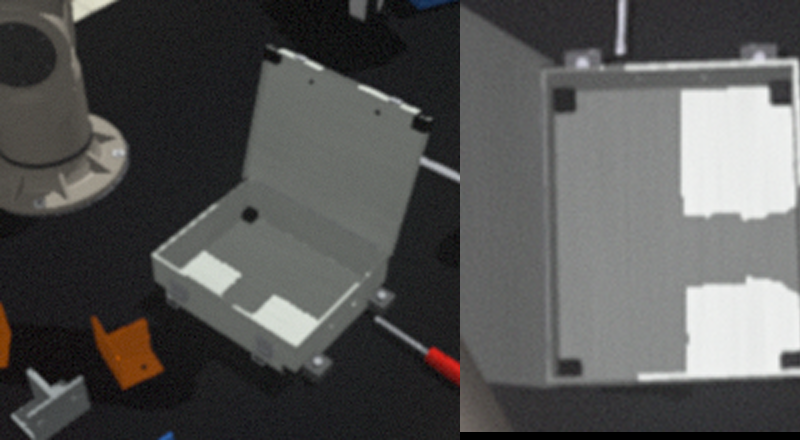

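The lid is on its stop and clear of the gripper, and the drilled wall's rim is at crop row ~66. I'll go to the bracket next.

Request:
jog_arm:
  travel:
    - [0.01,-0.08,0]
    - [0.03,-0.22,0]
    - [0.06,-0.38,0]
    - [0.08,-0.54,0]
    - [0.1,-0.7,0.05]
    - [0.12,-0.86,0.15]
    - [0.15,-1.0,0.3]
  delta_rot:
    - [0,0,0]
    - [0,0,0]
    - [0,0,0.01]
    - [0,0,0.02]
    - [0,0,0.031]
    - [0,0,0.031]
    - [0,0,0.031]
  hand: [0.6,0.6,0.6,0.6,0.6,0.6,0.6]

```text
clock: 8.22
position: [464.2, -47.9, 310.1]
tcp_rot: [0.001, 0.026, 1.0, 0.0]
contact_force: [1.4, -0.2, -1.0]
finger_gap: 56.3
grasp_force: 0.0
```

Request:
jog_arm:
  travel:
    - [0.04,-0.15,0.1]
    - [0.08,-0.3,0.2]
    - [0.1,-0.45,0.3]
    - [0.12,-0.6,0.35]
    - [0.12,-0.75,0.4]
    - [0.12,-0.86,0.4]
    - [0.12,-0.95,0.4]
    - [0.12,-0.95,0.4]
  delta_rot:
    - [0,0,0]
    - [0,0,0]
    - [0,0,0]
    - [0,0,0]
    - [0,0,0]
    - [0,0,0]
    - [0,0,0]
    - [0,0,0]
  hand: [0.6,0.6,0.6,0.6,0.6,0.6,0.6,0.6]

```text
clock: 9.22
position: [412.5, -330.0, 190.5]
tcp_rot: [-0.001, 0.027, 1.0, -0.0]
contact_force: [-0.6, 0.2, -0.8]
finger_gap: 56.2
grasp_force: 0.0
```

Run:
```python
from h import *
s=robot.state(); print(s['position'],Rt(s).as_matrix().round(3).tolist(),mv(s,[435,-344,120]),mv(s,[435,-344,36]),np.round(s['q'],2))
t=cam('top'); c=cam('scene'); f=t['frame']
im=cv2.resize(f[170:320,235:385],None,fx=3.9,fy=3.9,interpolation=cv2.INTER_CUBIC); 
b=cv2.resize(c['frame'][200:335,255:390],(200,200)); im=np.hstack([im,np.vstack([b,np.zeros((385,200,3),np.uint8)])])
cv2.imwrite('pics/case.png',im); print(im.shape)
g=cv2.cvtColor(f,cv2.COLOR_BGR2GRAY)
for x in (265,280,295,310,325): print(x,g[178:202,x])
```

```text
[ 412.53221025 -329.986994    190.47036617] [[-0.999, 0.054, -0.002], [0.054, 0.999, -0.0], [0.002, -0.001, -1.0]] [-0.078 -0.042  0.235] [-0.078 -0.042  0.515] [-0.14  0.28  0.83  1.99 -0.24  0.98  2.32]
(585, 785, 3)
265 [ 49  48  48  46  57  72  95 117 162 198 207 183 149 113  92  94  90  94
  95  97 110 124 132 130]
280 [142 143 147 155 162 165 140  81  51  54  82 121 137 106  93  95  93  94
  96 104 117 131 133 132]
295 [ 51  50  53  52  54  51  51  51  52  77 146 188 172 115  94  94  99  94
  97 111 129 133 136 135]
310 [ 57  48  50  54  55  49  54  52  58 106 179 192 141 103 106 117 113  97
 102 134 194 230 236 236]
325 [ 50  49  51  78  97 108 107 107 120 164 196 170 113  94  93  93  93 100
 123 186 226 231 231 230]
```

View pics/case.png

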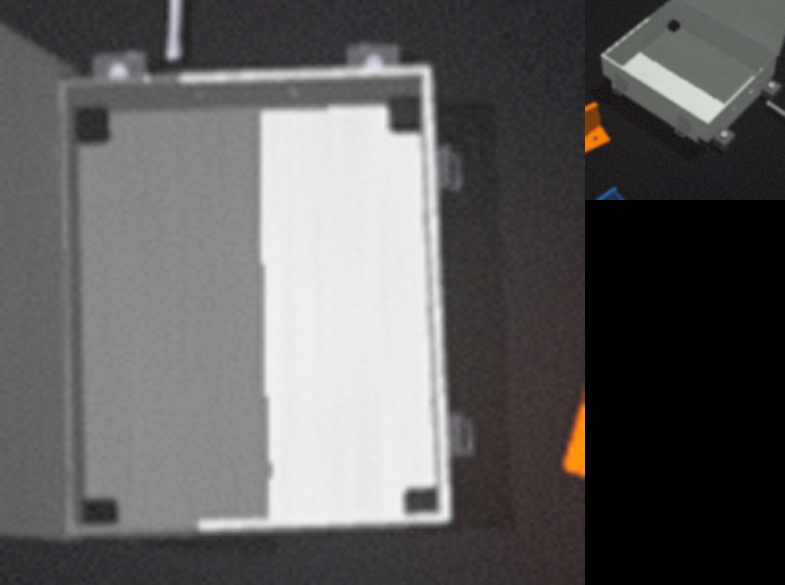

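In the crop the case rim's outer corners are at (60,78), (432,66), (450,522) and (68,530). Both screw holes show faintly, at (197,93) and (293,90).

Run:
```python
from h import *
t=cam('top'); f=lambda x,y:(235+(x+.5)/3.9-.5,170+(y+.5)/3.9-.5)
C=plane(t,[f(60,78),f(432,66),f(450,522),f(68,530)],80); print('corners',C.round(1), np.linalg.norm(C-np.roll(C,-1,0),axis=1).round(1),C.mean(0).round(1))
print('rim',plane(t,[(295,189.2),(310,188.6),(325,188.0)],80).round(1))
H=plane(t,[f(197,93),f(293,90)],45); print('holes',H.round(1),H.mean(0).round(1))
```

```text
corners [[646.9 161.   80. ]
 [658.4 -69.   80. ]
 [377.2 -82.6  80. ]
 [368.5 146.6  80. ]] [230.3 281.5 229.3 278.7] [512.8  39.   80. ]
rim [[649.8  52.5  80. ]
 [651.9  16.3  80. ]
 [654.  -19.9  80. ]]
holes [[647.4  78.1  45. ]
 [650.4  17.3  45. ]] [648.9  47.7  45. ]
```

Request:
jog_arm:
  travel:
    - [-0.04,-0.02,0.05]
    - [-0.078,-0.046,0.12]
    - [-0.078,-0.046,0.2]
    - [-0.078,-0.046,0.235]
  delta_rot:
    - [0,0,0]
    - [0,0,0]
    - [0,0,0]
    - [0,0,0]
  hand: [0.6,0.6,0.6,0.6]

```text
clock: 9.88
position: [437.0, -341.7, 119.5]
tcp_rot: [-0.001, 0.025, 1.0, 0.0]
contact_force: [-0.4, 0.6, -0.3]
finger_gap: 56.6
grasp_force: 0.0
```

Request:
jog_arm:
  travel:
    - [0,0,0.06]
    - [0,-0.003,0.14]
    - [0,-0.005,0.22]
    - [0,-0.005,0.27]
    - [0,-0.005,0.278]
    - [0,-0.005,0.278]
    - [0,-0.005,0.278]
    - [0,-0.005,0.278]
    - [0,-0.005,0.278]
    - [0,-0.005,0.278]
  delta_rot:
    - [0,0,0]
    - [0,0,0]
    - [0,0,0]
    - [0,0,0]
    - [0,0,0]
    - [0,0,0]
    - [0,0,0]
    - [0,0,0]
    - [0,0,0]
    - [0,0,0]
  hand: [0.6,0.6,0.6,0.6,0.6,0,0,0,0,0]
  force: 40

```text
clock: 11.12
position: [437.4, -344.4, 37.2]
tcp_rot: [0.0, 0.025, 1.0, -0.0]
contact_force: [0.4, 1.6, -2.0]
finger_gap: 10.1
grasp_force: 0.6
```

Request:
jog_arm:
  travel:
    - [0,0,-0.05]
    - [0,0,-0.15]
    - [0,0,-0.3]
    - [0,0,-0.4]
    - [0,0,-0.43]
    - [0,0,-0.43]
  delta_rot:
    - [0,0,0]
    - [0,0,0]
    - [0,0,0]
    - [0,0,0]
    - [0,0,0]
    - [0,0,0]
  hand: [0,0,0,0,0,0]

```text
clock: 11.88
position: [437.4, -344.1, 166.1]
tcp_rot: [0.0, 0.025, 1.0, 0.0]
contact_force: [0.3, 0.3, -3.7]
finger_gap: 7.6
grasp_force: 40.0
```

Run:
```python
from h import *
s=robot.state(); r=Rt(s).as_matrix(); print(s['position'],r.round(4).tolist(),s['contact_force'],s['finger_gap'],np.round(s['q'],2), np.arctan2(-r[0,1],r[1,1]))
print(tr(np.array([605,44,s['position'][2]])-s['position']))
c=cam('scene');im=c['frame']; p=proj(c,[s['position']])[0].astype(int); print(p)
t=cam('top');q=proj(t,[s['position']])[0].astype(int); print(q)
cr=lambda f,p:cv2.resize(f[max(p[1]-50,0):p[1]+50,p[0]-50:p[0]+50],(400,400),interpolation=cv2.INTER_CUBIC)
cv2.imwrite('pics/grip.png',np.hstack([cr(im,p),cr(t['frame'],q)]))
```

```text
[ 437.39303634 -344.13922371  166.13394729] [[-0.9987, 0.05, 0.0005], [0.05, 0.9987, 0.0001], [-0.0005, 0.0002, -1.0]] [ 0.34037588  0.33670018 -3.65318226] 7.608051365183631 [-0.09  0.37  0.8   1.96 -0.32  0.95  2.39] -0.050035860504833926
[-4.9330e-01  1.3201e+00  5.0000e-04]
[203 279]
[470 275]
```

View pics/grip.png

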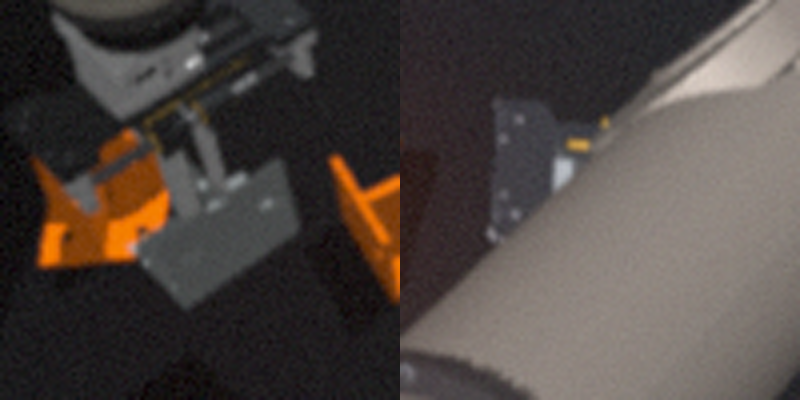

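The bracket is held square by its web (crop (215,230)). It gripped while the lift was starting, so I'll find the floor by touch. Carrying it over now.

Request:
jog_arm:
  travel:
    - [-0.02,0.06,0]
    - [-0.05,0.16,0]
    - [-0.09,0.29,0]
    - [-0.13,0.42,0]
    - [-0.17,0.55,0]
    - [-0.19,0.62,0]
    - [-0.2,0.65,0]
  delta_rot:
    - [0,0,0]
    - [0,0,-0.01]
    - [0,0,-0.02]
    - [0,0,-0.03]
    - [0,0,-0.0315]
    - [0,0,-0.0315]
    - [0,0,-0.0315]
  hand: [0,0,0,0,0,0,0]

```text
clock: 12.85
position: [506.8, -151.5, 165.1]
tcp_rot: [-0.001, -0.025, 1.0, -0.0]
contact_force: [0.0, 0.3, -2.4]
finger_gap: 7.8
grasp_force: 40.0
```

Run:
```python
from h import *
s=robot.state(); r=Rt(s).as_matrix(); print(s['position'],s['contact_force'],s['finger_gap'],np.round(s['q'],2), np.arctan2(-r[0,1],r[1,1]))
print(mv(s,[575.6,42.4,166]))
```

```text
[ 506.84605288 -151.52028198  165.06932505] [ 0.01030858  0.25061661 -2.38799107] 7.777176714208638 [-0.46  0.3   0.75  2.01 -0.26  0.92  2.05] 0.05000802080884811
[-0.261  0.634 -0.004]
```

Request:
jog_arm:
  travel:
    - [-0.02,0.05,0]
    - [-0.06,0.15,0]
    - [-0.11,0.27,0]
    - [-0.16,0.39,0]
    - [-0.21,0.51,0]
    - [-0.245,0.595,0]
    - [-0.261,0.634,0]
    - [-0.261,0.634,0]
  delta_rot:
    - [0,0,0]
    - [0,0,0]
    - [0,0,0]
    - [0,0,0]
    - [0,0,0]
    - [0,0,0]
    - [0,0,0]
    - [0,0,0]
  hand: [0,0,0,0,0,0,0,0]

```text
clock: 13.85
position: [576.0, 40.9, 165.8]
tcp_rot: [-0.0, -0.024, 1.0, -0.0]
contact_force: [-0.8, -1.2, -3.2]
finger_gap: 8.0
grasp_force: 40.0
```

Run:
```python
from h import *
s=robot.state(); print(s['position'],s['contact_force'])
c=cam('scene');t=cam('top')
p=proj(c,[s['position']])[0].astype(int);q=proj(t,[s['position']])[0].astype(int); print(p,q)
cr=lambda f,p:cv2.resize(f[max(p[1]-50,0):p[1]+50,p[0]-50:p[0]+50],(400,400),interpolation=cv2.INTER_CUBIC)
cv2.imwrite('pics/over.png',np.hstack([cr(c['frame'],p),cr(t['frame'],q)]))
```

```text
[575.95771692  40.90026829 165.79811852] [-0.77314372 -1.22644511 -3.17211464]
[341 226] [297 211]
```

View pics/over.png

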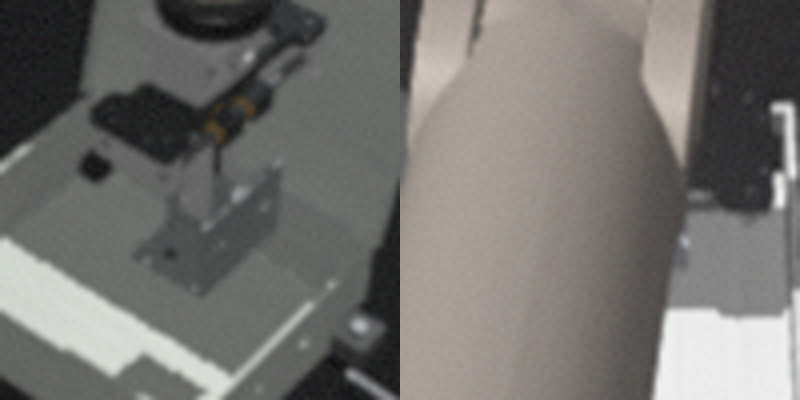

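Request:
jog_arm:
  travel:
    - [0,0.003,0.05]
    - [0,0.005,0.14]
    - [0,0.005,0.23]
    - [0,0.005,0.31]
    - [0,0.005,0.345]
    - [0,0.005,0.355]
    - [0,0.005,0.365]
    - [0,0.005,0.37]
  delta_rot:
    - [0,0,0]
    - [0,0,0]
    - [0,0,0]
    - [0,0,0]
    - [0,0,0]
    - [0,0,0]
    - [0,0,0]
    - [0,0,0]
  hand: [0,0,0,0,0,0,0,0]

```text
clock: 14.95
position: [576.3, 42.7, 55.5]
tcp_rot: [0.0, -0.024, 1.0, 0.0]
contact_force: [0.3, -0.2, -3.1]
finger_gap: 7.8
grasp_force: 40.0
```

Request:
jog_arm:
  travel:
    - [0,0,0.005]
    - [0,0,0.01]
    - [0,0,0.014]
    - [0,0,0.014]
  delta_rot:
    - [0,0,0]
    - [0,0,0]
    - [0,0,0]
    - [0,0,0]
  hand: [0,0,0,0]

```text
clock: 15.45
position: [575.9, 42.6, 50.8]
tcp_rot: [-0.0, -0.024, 1.0, -0.0]
contact_force: [0.8, -0.5, -2.4]
finger_gap: 7.9
grasp_force: 40.0
```

Request:
jog_arm:
  travel:
    - [0,0,0.003]
    - [0,0,0.007]
    - [0,0,0.01]
    - [0,0,0.01]
  delta_rot:
    - [0,0,0]
    - [0,0,0]
    - [0,0,0]
    - [0,0,0]
  hand: [0,0,0,0]

```text
clock: 15.95
position: [575.9, 42.6, 47.8]
tcp_rot: [-0.0, -0.024, 1.0, -0.0]
contact_force: [0.1, -0.6, -2.9]
finger_gap: 7.8
grasp_force: 40.0
```

Request:
jog_arm:
  travel:
    - [0,0,0.003]
    - [0,0,0.006]
    - [0,0,0.006]
  delta_rot:
    - [0,0,0]
    - [0,0,0]
    - [0,0,0]
  hand: [0,0,0]

```text
clock: 16.32
position: [575.9, 42.6, 46.0]
tcp_rot: [-0.0, -0.024, 1.0, -0.0]
contact_force: [-0.2, 0.4, -1.9]
finger_gap: 7.7
grasp_force: 40.0
```

Request:
jog_arm:
  travel:
    - [0,0,0.003]
    - [0,0,0.006]
    - [0,0,0.006]
  delta_rot:
    - [0,0,0]
    - [0,0,0]
    - [0,0,0]
  hand: [0,0,0]

```text
clock: 16.7
position: [575.9, 42.6, 44.2]
tcp_rot: [-0.0, -0.024, 1.0, -0.0]
contact_force: [1.1, 0.2, -2.2]
finger_gap: 7.7
grasp_force: 40.0
```

Request:
jog_arm:
  travel:
    - [0,0,0.003]
    - [0,0,0.005]
    - [0,0,0.005]
  delta_rot:
    - [0,0,0]
    - [0,0,0]
    - [0,0,0]
  hand: [0,0,0]

```text
clock: 17.08
position: [575.9, 42.6, 42.7]
tcp_rot: [-0.0, -0.024, 1.0, -0.0]
contact_force: [0.6, 0.4, -3.3]
finger_gap: 7.8
grasp_force: 40.0
```

Request:
jog_arm:
  travel:
    - [0,0,0.003]
    - [0,0,0.005]
    - [0,0,0.005]
  delta_rot:
    - [0,0,0]
    - [0,0,0]
    - [0,0,0]
  hand: [0,0,0]

```text
clock: 17.45
position: [576.1, 42.6, 42.3]
tcp_rot: [0.0, -0.024, 1.0, 0.0]
contact_force: [-8.4, 0.3, 20.2]
finger_gap: 7.7
grasp_force: 40.0
```

Request:
jog_arm:
  travel:
    - [0,0,0.003]
    - [0,0,0.004]
    - [0,0,0.004]
  delta_rot:
    - [0,0,0]
    - [0,0,0]
    - [0,0,0]
  hand: [0,0,0]

```text
clock: 17.82
position: [576.2, 42.6, 42.3]
tcp_rot: [0.0, -0.024, 1.0, 0.001]
contact_force: [-16.6, 1.9, 46.7]
finger_gap: 7.8
grasp_force: 40.0
```

It landed at TCP z 42.3. I'll ease off the floor load and advance toward the wall.

Request:
jog_arm:
  travel:
    - [0,0,-0.004]
    - [0,0,-0.008]
    - [-0.015,0,-0.008]
    - [-0.04,0,-0.008]
    - [-0.07,0,-0.008]
    - [-0.09,0,-0.008]
    - [-0.1,0,-0.008]
    - [-0.1,0,-0.008]
  delta_rot:
    - [0,0,0]
    - [0,0,0]
    - [0,0,0]
    - [0,0,0]
    - [0,0,0]
    - [0,0,0]
    - [0,0,0]
    - [0,0,0]
  hand: [0,0,0,0,0,0,0,0]

```text
clock: 18.82
position: [606.0, 43.9, 42.4]
tcp_rot: [-0.0, -0.024, 1.0, -0.0]
contact_force: [-0.7, -0.0, -2.1]
finger_gap: 7.7
grasp_force: 40.0
```

Run:
```python
from h import *
s=robot.state(); r=Rt(s).as_matrix(); print(s['position'],s['contact_force'],np.arctan2(-r[0,1],r[1,1]))
c=cam('scene')
im=cv2.resize(c['frame'][190:300,270:400],None,fx=6,fy=5.4,interpolation=cv2.INTER_CUBIC)
a=np.array([.9988,.049]);b=np.array([-.049,.9988]);w=np.array([648.6,46])
P=[]
for y in(-113,-45,0,45,113):
  for z in (45,80): P.append([*(w+b*y),z])
q=proj(c,P); print(q.round(1).tolist())
f=s['position'][:2]+a*33.5
P=[[*(f+b*y),z] for y in(-45,45) for z in(4,74)]; print(proj(c,P).round(1).tolist())
cv2.imwrite('pics/near.png',im)
```

```text
[606.02517342  43.93081621  42.35989622] [-0.67455907 -0.03184058 -2.1317745 ] 0.04844526004412136
[[336.7, 289.5], [336.9, 281.9], [351.1, 275.1], [351.6, 267.4], [360.1, 265.9], [360.9, 258.2], [368.9, 257.1], [369.8, 249.4], [381.6, 244.4], [382.6, 236.6]]
[[348.0, 282.2], [349.0, 267.2], [365.5, 264.4], [367.1, 249.3]]
```

View pics/near.png

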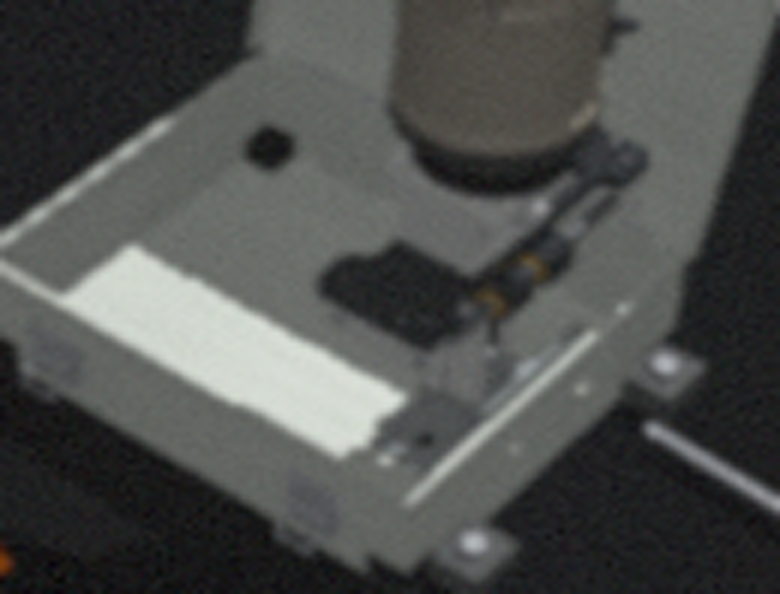

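The plate top edge shows just behind the wall rim, from about crop (474,417) to (590,322). The wall's screw holes are visible from outside at (516,448) and (582,388), so I'll use them to check the y position.

Run:
```python
from h import *
c=cam('scene'); f=lambda x,y:(270+(x+.5)/6-.5,190+(y+.5)/5.4-.5)
a=np.array([.9988,.049,0]);b=np.array([-.049,.9988,0]);w=np.array([648.6,46,0])
o,d=ray(c,[f(516,448),f(582,388)])
for off in(4,):
  X=o+d*(((w+a*off-o)@a)/(d@a))[:,None]; print(((X-w)@b).round(1),X[:,2].round(1))
s=robot.state()['position']; print('tcp y in case',(s-w)@b,'x',(s-w)@a)
```

```text
[-28.   27.5] [43.6 43.6]
tcp y in case 0.10567068504816873 x -42.9202839006623
```

Request:
jog_arm:
  travel:
    - [-0.005,0,0]
    - [-0.01,0,0]
    - [-0.015,0,0]
    - [-0.018,0,0]
    - [-0.018,0,0]
  delta_rot:
    - [0,0,0]
    - [0,0,0]
    - [0,0,0]
    - [0,0,0]
    - [0,0,0]
  hand: [0,0,0,0,0]

```text
clock: 19.55
position: [611.4, 44.3, 42.5]
tcp_rot: [-0.0, -0.024, 1.0, -0.0]
contact_force: [-0.2, 0.2, -2.9]
finger_gap: 7.6
grasp_force: 40.0
```

Request:
jog_arm:
  travel:
    - [-0.003,0,0]
    - [-0.006,0,0]
    - [-0.006,0,0]
  delta_rot:
    - [0,0,0]
    - [0,0,0]
    - [0,0,0]
  hand: [0,0,0]

```text
clock: 19.92
position: [613.2, 44.4, 42.5]
tcp_rot: [-0.0, -0.024, 1.0, -0.0]
contact_force: [-0.2, -0.2, -2.6]
finger_gap: 7.7
grasp_force: 40.0
```

Request:
jog_arm:
  travel:
    - [-0.002,0,0]
    - [-0.003,0,0]
    - [-0.003,0,0]
  delta_rot:
    - [0,0,0]
    - [0,0,0]
    - [0,0,0]
  hand: [0,0,0]

```text
clock: 20.3
position: [613.7, 44.3, 42.4]
tcp_rot: [-0.0, -0.024, 1.0, -0.0]
contact_force: [-2.2, -0.1, -2.0]
finger_gap: 7.8
grasp_force: 40.0
```

Contact has just begun: -2.2 N against a noise level of about 0.7 N.

Request:
jog_arm:
  travel:
    - [-0.0015,0,0]
    - [-0.0015,0,0]
    - [-0.0015,0,0]
  delta_rot:
    - [0,0,0]
    - [0,0,0]
    - [0,0,0]
  hand: [0,0,0]

```text
clock: 20.68
position: [613.7, 44.4, 42.3]
tcp_rot: [-0.001, -0.024, 1.0, 0.0]
contact_force: [-7.0, -0.7, 1.3]
finger_gap: 7.5
grasp_force: 40.0
```

Request:
jog_arm:
  travel:
    - [-0.001,0,0]
    - [-0.001,0,0]
    - [-0.001,0,0]
    - [-0.001,0,0]
  delta_rot:
    - [0,0,0]
    - [0,0,0]
    - [0,0,0]
    - [0,0,0]
  hand: [0,0,0,0]

```text
clock: 21.18
position: [613.7, 44.3, 42.3]
tcp_rot: [-0.001, -0.024, 1.0, 0.0]
contact_force: [-8.7, -1.3, 3.0]
finger_gap: 7.9
grasp_force: 40.0
```

Run:
```python
from h import *
F=[]
for i in range(6):
    c=cam('scene'); F.append(robot.state()['contact_force'])
print(np.round(F,1)); s=robot.state(); r=Rt(s).as_matrix(); print(s['position'],np.arctan2(-r[0,1],r[1,1]),r[:,2].round(4),s['torque'])
a=np.array([.9988,.049,0]);b=np.array([-.049,.9988,0]);w=np.array([648.6,46,0]);print((s['position']-w)@b,(s['position']-w)@a)
im=cv2.resize(c['frame'][235:290,325:400],None,fx=10,fy=10,interpolation=cv2.INTER_CUBIC); cv2.imwrite('pics/fin.png',im)
```

```text
[[-8.8  0.4  3.3]
 [-8.8 -0.3  3.1]
 [-9.  -1.8  4.1]
 [-9.  -1.   3.4]
 [-8.9  0.3  3.7]
 [-9.  -1.8  3.9]]
[613.70374253  44.34188071  42.35912026] 0.048498318114376784 [-2.e-03  1.e-04 -1.e+00] [-0.11087037  1.81630954  0.17276617]
0.05378707088186476 -34.93562980866701
```

View pics/fin.png

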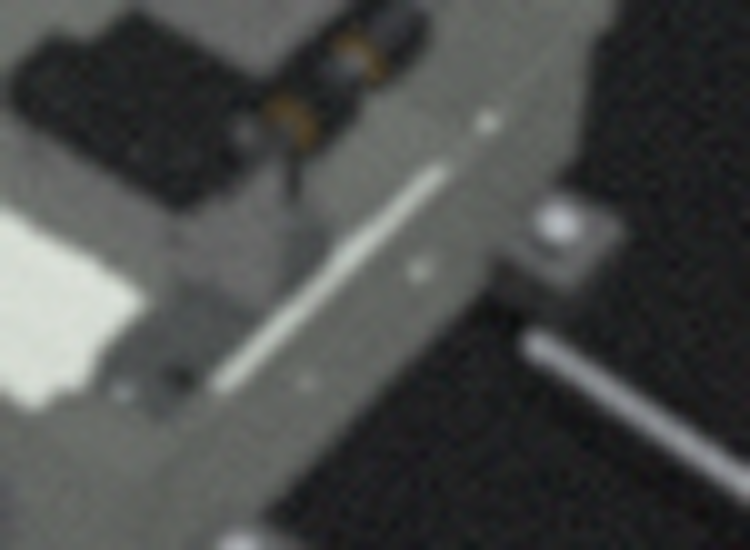

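The plate sits flush behind the rim at crop (330,280) and centred on the outside holes at (305,382) and (418,268). The push is steady at about 9 N with yaw 0.0485, so I'm handing in.

```bash
python3 -c "
from bench import robot
print(robot.job_done())"
```

```text
the job is handed in; nothing more can be done
None
```

I handed the job in at about 21 s. The lid is back on its stop, and the arm is holding the grey bracket on the case floor against the drilled wall, slots over the holes, with about 9 N. I kept clear of the other things on the bench, but the hand-in returned no pass or fail result.

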